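Clamp the power board and lock its bayonet fuse carrier

ROBOT

A 7-joint arm with a two-finger parallel gripper is mounted at the origin on the work surface. World frame = base frame: x ahead of the robot, y to its left, z up, the work surface at z = 0. Lengths are in mm, angles in rad, forces in N, time in s.
With the tool pointing down it reaches from about 400 to 850 mm from the base axis. Payload 10.4 kg.
Tool frame: the origin (TCP) lies on the centre line of the jaws, within the pads' length; the fingertips stand 25 mm ahead of it and the grasp point (between the pads) lies 6 mm ahead of it; y points along the fingers, z is the direction in which the jaws open and shut, and the axes are right-handed (so a half turn about y gives the same grasp; the last joint's range is limited). The gripper opens to 87 mm and grips with 3 to 60 N. Pads are 19 mm wide; open, the fingers measure 117 mm over their backs; the gripper's body (75 mm by 190 mm) begins 51 mm behind the grasp point.
Start: joints at [-1.172, 0.332, -0.065, 1.46, 0.022, 1.35, -0.088], TCP at [255.867, 570.247, 247.576] pointing down, gripper open.
Joint ranges: [-2.6, 2.6], [-0.5, 2.12], [-1.47, 1.34], [0.16, 2.42], [-1.27, 4.41], [0.06, 2.06], [-2.6, 2.6]. Speed limits (rad/s): [2.22, 2.22, 2.79, 2.79, 3.14, 3.14, 3.14].

INTERFACE

Orientations are given as a rotation vector (axis times angle).
In Python, from plant import ctrl, cams gives the robot as it stands.
- The arm moves only by the shell command python3 -m handwheel 'ROWS' [FORCE]. ROWS is JSON, a list of rows, each a list of 3 entries, a list of its own where there are three numbers: the shift along the tool's x, y, z each as a share of 3 cm, from -1 to 1, then the turn, a rotation vector about the tool's x, y, z each as a share of 5 degrees, from -1 to 1, then the closure in counts, from 0 (fully open) to 255 (shut). A call has 1 to 12 rows; each row shifts and turns the commanded pose from where the row before left it, along the tool's axes as they then stand; what a row does not reach is not made up. A row lasts 1/8 s, in which the tool goes at most 62.5 mm and 10.7 degrees, less where a joint would pass 70% of its speed; a pose out of reach is approached as far as the arm can. A call with a number of a shift or a turn outside -1 to 1 is refused whole. A call with a gripper value outside its range is refused whole. The fingers move at their own pace and stop on an object; FORCE is the grip in N (left out, the last holds). Time passes only in rows, so rows that do not move let the fingers close. It gives the time, the measured TCP pose, the force and the opening at its end, in the units of the state.
- ctrl.read_state(): the state, without advancing time (a new reading comes with each control period).
- cams.grab_frame(name): name is "scene" or "side" or "wrist"; returns the picture (384x512x3 uint8, blue, green, red); there is no depth.
- cams.camera_info(name): a dict with "K" (3x3 intrinsics, pixels), "rvec" (rotation vector, rad) and "tvec" (3), from world to camera coordinates, as OpenCV has them. Camera axes: x right, y down, z forward; pixel columns grow to the right and rows downward; lengths in mm; the calibration is good to about 2 mm. A picture is of the moment at which its call begins: read the wrist's pose just before it. camera_info takes no time and is no camera call; for the wrist camera it gives the pose at the moment of the call.
- ctrl.sign_off(): hands the job in, once; it reports no verdict.
The state is a dict: "clock": time; "joint_pos": joint angles; "joint_vel": joint speeds; "joint_efforts": joint torques, N m; "position": TCP position; "eef_rot": TCP orientation; "force": force on the tool from outside, world axes, zero at the start; "moment": the same for the moment, N m; "opening": opening from 0.0 (shut) to 1.0 (fully open).
Only numpy, scipy, OpenCV 4.12 (cv2) and the standard library are available. Lean on these libraries where they do the work, as an engineer would, in place of code of your own. Each camera call takes 0.05 s, during which the arm holds its last target. There are 200 camera calls.

TASK

Clamp the power board in the board holder: slide the movable jaw up against the board so that the board sits between both jaws without play, and tighten the jaw's clamp knob firmly clockwise. Then take the red-capped fuse carrier out of the kitting block, push it down into the board's upright fuse holder against the spring until the cap sits flush on the rim, give it its quarter turn clockwise to the stop, and keep it pressed flush there for the contact test: the program finishes while the gripper still holds the cap pressed down. Leave the grey-capped carrier, the solder spool, the flux bottle and the tip cleaner where they stand.

Things in the scene. Friction and masses are not known exactly. Their poses are not given: they have to be found in the camera images.
- board_holder: Board holder, fixed to the bench on a blue mat: flat aluminium rail 40 x 345 mm on two black feet, a fixed black jaw at its -y end, a sliding jaw at its +y end. Origin on the bench under the middle of the clamped board; x across the rail, y along it towards the open end, z up. Fixed jaw's face at y = -70 mm. Jaws 110 mm long in x, tops 56 mm above the bench.
- jaw (a joint): Travel of the sliding jaw along the holder's y, m: 0 = closed, the 140 mm board touching both jaws; grows as it opens, to 0.05. Starts 0.012 to 0.045. Unclamped it slides with about 2 N; in the last 1 to 4 mm it pushes the loose board along (2 to 4 N more) up to the fixed jaw and stops hard. Clamped, it takes tens of N to shift.
- jaw_face (a point): Middle of the sliding jaw's face, which meets the board's +y edge; 46.5 mm above the bench. Axes are the holder's. A 4 mm lip above reaches over the board's edge, a ledge below reaches under it.
- clamp_knob (a joint): Angle of the clamp knob on the sliding jaw, rad: 0 = loose, grows clockwise seen from above to its stop at 1.4 (tight). Starts 0 to 0.2. Turns with 0.2 N m up to about 0.7, then bites and needs up to 0.4 N m. Let go, it may spring back by up to 0.2 rad and stays tight.
- knob_grip (a point): On the axis of the clamp knob, 85 mm above the bench, 46 mm outside the jaw face (holder +y). The knob is a black wing 46 mm long, 12 mm thick, on a round hub, an orange line along its top. Top 4 mm above this point; grip faces reach 22 mm below it. The point's x axis runs along the wing and turns with it (parallel to the holder's x at knob angle 0). Jaw and knob move together.
- board: Green power board, 100 mm in x, 140 mm in y, 3 mm thick, 0.25 to 0.42 kg, loose on four rubber pillars 45 mm above the bench, between the jaws, 0.5 to 3.5 mm clear of the fixed jaw at the start. Origin at the centre of its underside, z up. It carries the fuse holder, and a heat sink and other parts up to 31 mm high.
- holder_rim (a point): Centre of the rim of the black upright fuse holder on the board (35 mm outside diameter, bore 20 mm; rim 98 mm above the bench). Axes are the board's. Two slots 8 mm wide for the lugs open in the rim at +x and -x, each beside a white tick; red dots mark the locked position, 80 degrees clockwise. Under its 5.5 mm roof the lugs turn clockwise only, up to a stop at 80 degrees.
- contact (a joint): Spring contact inside the fuse holder, m: 0 = up, grows as the fuse end presses it down; it meets the fuse 6 mm before the cap is flush and pushes back with 5 N, rising to 12 N at 0.006 (cap flush). If the cap is let go at the stop, the spring lifts the lugs 4 mm into lock notches, cap off the rim (reads 0.002).
- red_carrier: Fuse carrier with RED cap, 40 to 65 g, to be fitted. Origin at the middle of the cap's underside, z up; flush in the holder it lies at holder_rim. Cap: ribbed cylinder, 30 mm diameter, 0 to 22 mm above the origin, white line along x on top. Starts in one of the kitting block's holes, the cap resting on the block's top, turned any way; half a turn about z gives the same part.
- red_lugs (a point): On the red carrier's axis, 9 mm below the cap, at the middle of its two lugs, which point to this point's +x and -x (along the white line on the cap): each 5 mm wide, 4 mm high, tip 12 mm from the axis. Around it the neck, 17 mm diameter, tapering from 12 to 16 mm below the cap; then the white fuse, 10 mm diameter, ending 46 mm below the cap.
- grey_carrier: The same carrier with a GREY cap, in the other hole of the kitting block. To be left alone.
- kit_block: Grey kitting block, 56 mm in x, 140 mm in y, 60 mm high, fixed. Origin at the centre of its underside. Two holes 26 mm wide, 52 mm deep in its top at y = -40 and +40 mm.
- solder_spool: Bystander: green spool of solder, 60 mm diameter, 50 mm high, standing. Origin at the centre of its underside.
- flux_bottle: Bystander: amber bottle with black cap, 38 mm diameter, 85 mm high. Origin at the centre of its underside.
- tip_cleaner: Bystander: black pot with brass wool, 72 mm diameter, 56 mm high. Origin at the centre of its underside.
Not all that is in view belongs to the job. Leave any yellow look-alike of the red_carrier alone. There is more than one size of the board; the job needs the smaller.

How it is judged:
By the outcome, as a careful person would: the job done as asked, in the order asked, and still so for the second after the job is handed in, while the arm keeps its last pose, push and grip.
It also fails if it takes over 56 s, if anything falls off the work surface, if the arm or the gripper's body presses on something with over 40 N, if the wrist force passes 120 N, or if a joint passes its speed limit or range.

## Working session

There is one attempt and no reset: what is moved stays moved. The work goes in short steps, Python scripts to look and compute and a shell command to move; the robot and the scene stay as the last step left them, time stands still between calls to the robot, and variables do not carry over. Pictures are saved under pics/ and viewed, on a budget of 10 in all, crops included, one or two more only if the job needs it, and the job is handed in when it is done.

```bash
ls; mkdir -p pics
python3 - <<'E'
from plant import ctrl,cams
import cv2,numpy as np
s=ctrl.read_state();print(s)
for n in ["scene","side","wrist"]:
    i=cams.camera_info(n);print(n,i)
    cv2.imwrite(f"pics/{n}0.png",cams.grab_frame(n))
    np.savez(f"pics/{n}0.npz",**{k:np.array(i[k]) for k in("K","rvec","tvec")})
E
```

```text
pics
{'clock': 0.0, 'joint_pos': array([-1.17164436,  0.33285927, -0.06471663,  1.46094667,  0.02161702,
        1.34988947, -0.08850665]), 'joint_vel': array([ 0.00084472,  0.0002296 , -0.00233963,  0.00090121,  0.00255791,
        0.00334202, -0.00152396]), 'joint_efforts': array([ 5.81832810e-04, -6.23266554e+01,  2.49260617e-02, -3.89890552e+01,
       -6.13062666e-02,  4.00004780e-02,  1.39348431e-04]), 'position': array([255.70562516, 569.91262854, 246.75927492]), 'eef_rot': array([-1.54676332,  0.33100832, -0.33066213]), 'force': array([-0.0127561 , -0.39149836,  0.43862214]), 'moment': array([ 0.01664803, -0.021148  ,  0.04111692]), 'opening': 1.0038499612709286}
scene {'K': array([[408.70436308,   0.        , 263.88368801],
       [  0.        , 408.70436308, 192.88081479],
       [  0.        ,   0.        ,   1.        ]]), 'rvec': array([ 0.82236792,  2.70128508, -0.86847421]), 'tvec': array([ 426.9377906 , -165.32923689, 1327.46307474])}
side {'K': array([[384.43887694,   0.        , 255.01643917],
       [  0.        , 384.43887694, 199.74591586],
       [  0.        ,   0.        ,   1.        ]]), 'rvec': array([ 2.07022147, -0.30646443,  0.16938742]), 'tvec': array([-459.41772686,  143.1014443 , 1099.36034016])}
wrist {'K': array([[287.70777714,   0.        , 258.61826529],
       [  0.        , 287.70777714, 190.70488029],
       [  0.        ,   0.        ,   1.        ]]), 'rvec': array([-2.43331648, -1.57560993, -0.21881059]), 'tvec': array([-624.74949048,  -34.23560425,  390.84885844])}
```

View pics/scene0.png

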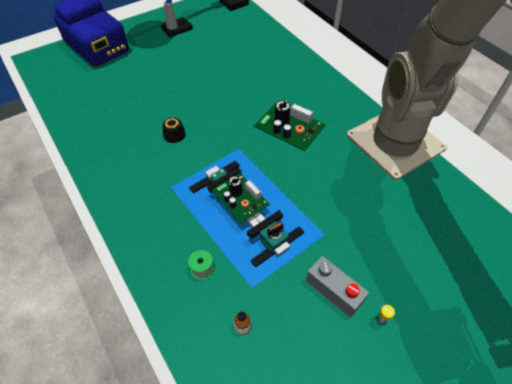

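View pics/side0.png

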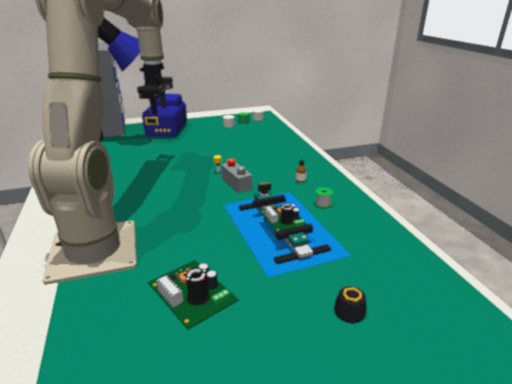

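View pics/wrist0.png

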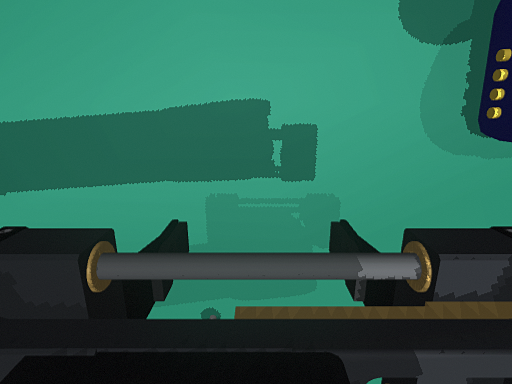

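The scene view shows the holder on its blue mat, with the knob near (275,230) and the fixed jaw near (215,177). The red cap is at (353,289) and the grey one at (325,268). A larger loose board and a yellow look-alike also lie on the bench. I'll back-project these.

```bash
cat > h.py <<'E'
import numpy as np,cv2
from scipy.spatial.transform import Rotation as R
def load(f): d=np.load(f); return d["K"],d["rvec"],d["tvec"]
def back(c,uv,z):
    K,r,t=c; M=cv2.Rodrigues(np.array(r))[0]
    d=M.T@np.linalg.inv(K)@np.array([uv[0],uv[1],1.]); o=-M.T@np.array(t)
    return o+d*(z-o[2])/d[2]
def proj(c,p):
    K,r,t=c; return cv2.projectPoints(np.array(p,float).reshape(-1,3),np.array(r),np.array(t),np.array(K),None)[0].reshape(-1,2)
E
python3 - <<'E'
from h import *
np.set_printoptions(precision=1,suppress=True)
a=load("pics/scene0.npz");b=load("pics/side0.npz");w=load("pics/wrist0.npz")
for n,uv,z in [("knob",(276,229),89),("fixedjaw",(215,177),56),("fuse rim",(235,183),98),("red",(353,288),82),("grey",(325,267),82),("spool",(201,258),50),("flux",(241,316),85),("yellow",(387,312),60)]: print(n,back(a,uv,z))
for uv in [(237,151),(322,234),(252,280),(172,187)]: print("mat",back(a,uv,0))
for n,uv,z in [("red",(231,162),82),("grey",(241,170),82),("knob",(264,188),89),("rim",(288,213),98)]: print("side",n,back(b,uv,z))
print(R.from_rotvec([-1.54676332,  0.33100832, -0.33066213]).as_matrix())
M=cv2.Rodrigues(w[1])[0];print("wcam",M,-M.T@w[2])
img=cv2.imread("pics/scene0.png")[140:320,160:400]
cv2.imwrite("pics/sc_crop.png",cv2.resize(img,None,fx=3.3,fy=3.3,interpolation=cv2.INTER_CUBIC))
E
```

```text
knob [543.1  94.8  89. ]
fixedjaw [ 577.1 -158.3   56. ]
fuse rim [555.9 -80.1  98. ]
red [483.1 320.2  82. ]
grey [503.5 242.8  82. ]
spool [733.3  41.1  50. ]
flux [733.7 232.4  85. ]
yellow [447.4 403.   60. ]
mat [ 448.6 -251.3    0. ]
mat [414.3 136.4   0. ]
mat [647.9 142.6   0. ]
mat [ 684.4 -237.     0. ]
side red [476.7 300.2  82. ]
side grey [494.4 222.   82. ]
side knob [526.5  55.1  89. ]
side rim [ 539.8 -124.    98. ]
[[ 0.9 -0.   0.4]
 [-0.4 -0.   0.9]
 [ 0.  -1.  -0. ]]
wcam [[ 0.4  0.9 -0. ]
 [ 0.9 -0.4  0.3]
 [ 0.3 -0.1 -1. ]] [188.  601.1 384.2]
```

View pics/sc_crop.png

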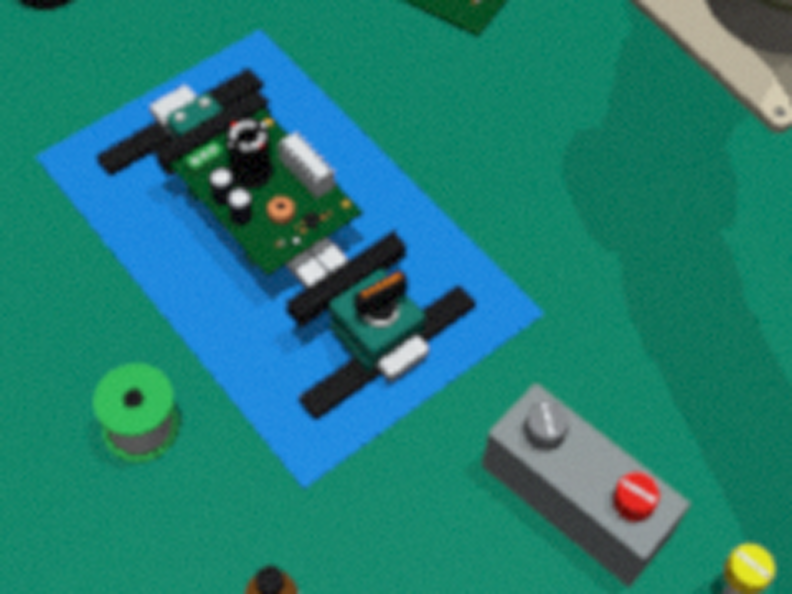

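The crop shows the rim at about (235,181) and the knob wing centre at about (275.5,227), both in full-image pixels. The red cap is at (353,290). The mat edges give a holder yaw of about +5°. Next I'll take one wrist view over the holder and the kit block together.

```bash
cat >> h.py <<'E'
def plan(pos,yawdeg=None):
    """print tool shifts (units 3cm) at current orientation and the turn (units 5deg) for upright tool with x-axis yaw"""
    from plant import ctrl
    s=ctrl.read_state(); M=R.from_rotvec(s["eef_rot"]).as_matrix(); p=s["position"]
    print("t %.2f p %s yaw %.2f down %s F %s Mz %.2f op %.3f"%(s["clock"],np.round(p,1),np.degrees(np.arctan2(M[1,0],M[0,0])),np.round(M[:,1],3),np.round(s["force"],1),s["moment"][2],s["opening"]))
    if pos is not None: print("shift(before turn)",np.round(M.T@(np.array(pos)-p)/30,2))
    if yawdeg is not None:
        c,n=np.cos(np.radians(yawdeg)),np.sin(np.radians(yawdeg))
        T=np.array([[c,0,-n],[n,0,c],[0,-1,0]])
        print("turn",np.round(np.degrees(R.from_matrix(M.T@T).as_rotvec())/5,2), "shift(after turn)",np.round(T.T@(np.array(pos)-p)/30,2))
E
python3 -c "
from h import *
plan((600,60,290),5)"
```

```text
t 0.15 p [255.8 570.  247. ] yaw -24.17 down [-0.    -0.001 -1.   ] F [-0.6  1.2  0.1] Mz -0.01 op 0.999
shift(before turn) [ 17.43  -1.42 -10.81]
turn [ 0.01 -5.83 -0.  ] shift(after turn) [  9.95  -1.43 -17.94]
```

```bash
python3 -m handwheel '[[[1,-0.25,-0.8],[0,-0.97,0],0],[[1,-0.25,-0.8],[0,-0.97,0],0],[[1,-0.25,-0.8],[0,-0.97,0],0],[[1,-0.25,-0.8],[0,-0.97,0],0],[[1,-0.25,-0.8],[0,-0.97,0],0],[[1,-0.2,-0.9],[0,-0.98,0],0],[[0.6,0,-1],[0,0,0],0],[[0.6,0,-1],[0,0,0],0],[[0.6,0,-1],[0,0,0],0],[[0.5,0,-1],[0,0,0],0],[[0.5,0,-1],[0,0,0],0],[[0.5,0,-1],[0,0,0],0]]'; python3 -c "
from h import *
plan((600,60,290),5)"
```

```text
clock: 1.65
position: [515.0, 219.0, 290.8]
eef_rot: [-1.57, -0.068, 0.069]
force: [-0.1, 0.6, 0.2]
opening: 0.998
t 1.65 p [515.  219.  290.8] yaw 4.99 down [-0. -0. -1.] F [-0.1  0.6  0.2] Mz -0.01 op 0.998
shift(before turn) [ 2.36  0.03 -5.53]
turn [ 0. -0. -0.] shift(after turn) [ 2.36  0.03 -5.53]
```

```bash
python3 -m handwheel '[[[0.4,0,-1],[0,0,0],0],[[0.4,0,-1],[0,0,0],0],[[0.4,0,-1],[0,0,0],0],[[0.4,0,-1],[0,0,0],0],[[0.4,0,-1],[0,0,0],0],[[0.36,0,-0.53],[0,0,0],0],[[0,0,0],[0,0,0],0]]'
cat > snap.py <<'E'
from plant import ctrl,cams
import sys
from h import *
n,f=sys.argv[1:3]
i=cams.camera_info(n); im=cams.grab_frame(n)
cv2.imwrite(f"pics/{f}.png",im); np.savez(f"pics/{f}.npz",**{k:np.array(i[k]) for k in("K","rvec","tvec")})
if len(sys.argv)>3:
    x,y,w,h,s=map(float,sys.argv[3:]); x,y,w,h=map(int,(x,y,w,h))
    cv2.imwrite(f"pics/{f}_c.png",cv2.resize(im[y:y+h,x:x+w],None,fx=s,fy=s,interpolation=cv2.INTER_CUBIC))
plan(None)
E
python3 snap.py wrist w1 0 0 512 384 1.56
```

```text
clock: 2.52
position: [599.9, 60.1, 290.7]
eef_rot: [-1.57, -0.067, 0.067]
force: [-0.8, 0.3, 0.5]
opening: 1.001
t 2.58 p [599.5  61.6 290.7] yaw 4.98 down [-0.001  0.    -1.   ] F [-0.1  0.3 -1. ] Mz -0.09 op 0.999
```

View pics/w1_c.png

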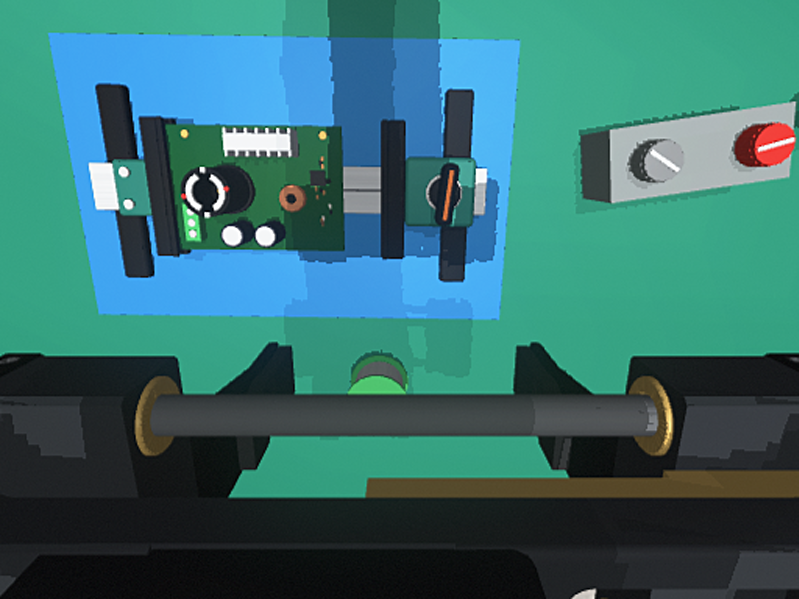

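The wrist view (crop scale 1.56) shows the rim at (206,189) and the orange knob line from (450,172) to (446,220). The white line on the red cap runs from (757,150) to (794,139), and the jaw is open. Now I'll compute positions.

Run:
```python
from h import *
np.set_printoptions(precision=1,suppress=True)
c=load("pics/w1.npz"); sc=799/512
B=lambda u,v,z: back(c,(u/sc,v/sc),z)
for n,u,v,z in [("rim",206,189,98),("tick top",206,170,98),("tick bot",206,209,98),("k1",450,170,89),("k2",446,221,89),("kmid",448,195.5,89),("red c",776,144.5,82),("r1",757,150,82),("r2",794,139,82),("grey c",660,158,82),
 ("board TL",167,125,48),("TR",341,127,48),("BR",343,250,48),("BL",180,248,48),("jaw face top l",383,121,56),("jaw bl",383,257,56),("fixed tr",166,117,56),("fixed br",178,255,56),("mat TL",50,33,0),("TR",520,40,0),("BR",498,319,0),("BL",99,313,0)]: print(n,B(u,v,z))
a=load("pics/scene0.npz")
for n,uv,z in [("knob",(160+381/3.3,140+287/3.3),89),("rim",(160+248/3.3,140+135/3.3),98),("red",(160+637/3.3,140+494/3.3),82)]: print("scene",n,back(a,uv,z))
```

```text
rim [551.2 -85.9  98. ]
tick top [538.1 -85.5  98. ]
tick bot [565.4 -86.4  98. ]
k1 [523.3  87.4  89. ]
k2 [560.1  88.5  89. ]
kmid [541.4  87.9  89. ]
red c [485.2 323.1  82. ]
r1 [490.1 310.5  82. ]
r2 [480.4 335.   82. ]
grey c [501.6 241.1  82. ]
board TL [ 508.  -136.2   48. ]
TR [497.7   1.4  48. ]
BR [596.1   7.8  48. ]
BL [ 606.3 -130.9   48. ]
jaw face top l [491.2  34.8  56. ]
jaw bl [597.7  42.5  56. ]
fixed tr [ 502.6 -132.6   56. ]
fixed br [ 610.7 -129.    56. ]
mat TL [ 440.3 -254.9    0. ]
TR [411.7 143.5   0. ]
BR [661.7 160.5   0. ]
BL [ 689.5 -238.5    0. ]
scene knob [540.9  89.2  89. ]
scene rim [551.8 -85.9  98. ]
scene red [485.8 323.4  82. ]
```

Wrist and scene views agree to about 1.5 mm. The holder yaw is about 4.0°, the wing yaw about 2°, and the jaw travel still to close about 38 mm. Next is the knob.

```bash
python3 -c "
from h import *
plan((541.2,88.4,91),2)"
```

```text
t 2.58 p [599.5  61.6 290.7] yaw 4.98 down [-0.001  0.    -1.   ] F [-0.1  0.3 -1. ] Mz -0.09 op 0.999
shift(before turn) [-1.85  6.66  1.06]
turn [-0.    0.6  -0.01] shift(after turn) [-1.91  6.66  0.96]
```

```bash
python3 -m handwheel '[[[-0.96,1,0.48],[0,0.6,0],100],[[-0.95,1,0.48],[0,0,0],100],[[0,1,0],[0,0,0],100],[[0,1,0],[0,0,0],100],[[0,1,0],[0,0,0],100],[[0,0.8,0],[0,0,0],100],[[0,0.5,0],[0,0,0],100],[[0,0.36,0],[0,0,0],100],[[0,0,0],[0,0,0],100]]' 20; python3 -c "
from h import *
plan((541.2,88.4,91),2)"; python3 -m handwheel '[[[0,0,0],[0,0,0],200],[[0,0,0],[0,0,0],255],[[0,0,0],[0,0,0],255],[[0,0,0],[0,0,0],255],[[0,0,0],[0,0,0],255]]' 30;python3 -c "
from h import *
plan((541.2,88.4,91),2)"
```

```text
clock: 3.7
position: [540.4, 86.5, 91.0]
eef_rot: [-1.571, -0.027, 0.028]
force: [-0.3, 0.3, -0.5]
opening: 0.608
t 3.70 p [540.4  86.5  91. ] yaw 2.01 down [-0.001  0.    -1.   ] F [-0.3  0.3 -0.5] Mz 0.05 op 0.608
shift(before turn) [ 0.03 -0.    0.06]
turn [-0.    0.   -0.01] shift(after turn) [ 0.03 -0.    0.06]
clock: 4.32
position: [540.7, 86.3, 91.3]
eef_rot: [-1.57, -0.027, 0.027]
force: [1.0, -0.3, -0.3]
opening: 0.139
t 4.33 p [540.7  86.3  91.3] yaw 1.98 down [ 0.  0. -1.] F [ 1.  -0.3 -0.3] Mz -0.24 op 0.139
shift(before turn) [0.02 0.01 0.07]
turn [-0. -0.  0.] shift(after turn) [0.02 0.01 0.07]
```

```bash
python3 -m handwheel '[[[0.01,0,-0.28],[0,0,0],255],[[0.01,0,-0.28],[0,0,0],255],[[0.01,0,-0.28],[0,0,0],255],[[0.01,0,-0.28],[0,0,0],255],[[0,0,0],[0,0,0],255]]'; python3 -m handwheel '[[[0,0,-0.05],[0,0,0],255],[[0,0,-0.05],[0,0,0],255]]';python3 -m handwheel '[[[0,0,-0.05],[0,0,0],255],[[0,0,-0.05],[0,0,0],255]]'
```

```text
clock: 4.95
position: [543.2, 51.1, 91.3]
eef_rot: [-1.571, -0.026, 0.026]
force: [1.2, -2.0, 2.0]
opening: 0.136
clock: 5.2
position: [543.2, 50.3, 91.3]
eef_rot: [-1.57, -0.028, 0.027]
force: [0.3, 4.8, 1.2]
opening: 0.138
clock: 5.45
position: [543.4, 47.9, 91.4]
eef_rot: [-1.569, -0.028, 0.028]
force: [1.6, 9.0, 1.2]
opening: 0.135
```

```bash
python3 -m handwheel '[[[0,0,-0.05],[0,0,0],255],[[0,0,0],[0,0,0],255]]';python3 -m handwheel '[[[0,0,-0.05],[0,0,0],255],[[0,0,0],[0,0,0],255]]'
```

```text
clock: 5.7
position: [543.3, 47.8, 91.3]
eef_rot: [-1.568, -0.029, 0.029]
force: [0.5, 10.7, 1.1]
opening: 0.136
clock: 5.95
position: [543.3, 47.7, 91.4]
eef_rot: [-1.566, -0.03, 0.03]
force: [0.7, 14.4, 2.2]
opening: 0.135
```

```bash
python3 -m handwheel '[[[0,0,0],[0,0,0],255],[[0,0,0],[0,0.8,0],255],[[0,0,0],[0,0.8,0],255],[[0,0,0],[0,0.8,0],255],[[0,0,0],[0,0.8,0],255],[[0,0,0],[0,0.8,0],255],[[0,0,0],[0,0.8,0],255],[[0,0,0],[0,0.8,0],255],[[0,0,0],[0,0.8,0],255],[[0,0,0],[0,0.8,0],255],[[0,0,0],[0,0.8,0],255]]' 60; python3 -c "
from h import *
plan((543.3,47.7,91),-78)"
```

```text
clock: 7.32
position: [543.3, 47.6, 91.4]
eef_rot: [-1.504, 0.519, -0.517]
force: [-0.2, 13.9, 2.2]
opening: 0.132
t 7.33 p [543.3  47.6  91.4] yaw -37.92 down [ 0.     0.004 -1.   ] F [-0.2 13.9  2.2] Mz 0.18 op 0.132
shift(before turn) [-0.    0.01  0.  ]
turn [-0.03  8.02 -0.04] shift(after turn) [-0.    0.01  0.  ]
```

```bash
python3 -m handwheel '[[[0,0,0],[0,0.8,0],255],[[0,0,0],[0,0.8,0],255],[[0,0,0],[0,0.8,0],255],[[0,0,0],[0,0.8,0],255],[[0,0,0],[0,0.8,0],255],[[0,0,0],[0,0.8,0],255],[[0,0,0],[0,0.8,0],255],[[0,0,0],[0,0.8,0],255],[[0,0,0],[0,0.8,0],255]]'; python3 -c "
from h import *
plan((543.3,47.7,91),-76.5)"; python3 -m handwheel '[[[0,0,0],[0,0.6,0],255],[[0,0,0],[0,0.3,0],255],[[0,0,0],[0,0,0],255]]'; python3 -c "
from h import *
plan((543.3,47.7,91),-76.5)"
```

```text
clock: 8.45
position: [543.2, 47.4, 91.5]
eef_rot: [-1.326, 1.002, -0.998]
force: [-1.5, 13.7, 3.3]
opening: 0.131
t 8.45 p [543.2  47.4  91.5] yaw -73.92 down [-0.     0.004 -1.   ] F [-1.5 13.7  3.3] Mz 0.28 op 0.131
shift(before turn) [-0.01  0.02  0.  ]
turn [-0.01  0.52 -0.04] shift(after turn) [-0.01  0.02  0.  ]
clock: 8.82
position: [543.3, 47.3, 91.6]
eef_rot: [-1.297, 1.058, -1.055]
force: [-1.7, 12.3, 4.2]
opening: 0.136
t 8.82 p [543.3  47.3  91.6] yaw -78.24 down [ 0.     0.003 -1.   ] F [-1.7 12.3  4.2] Mz 0.92 op 0.136
shift(before turn) [-0.01  0.02  0.  ]
turn [-0.01 -0.35 -0.04] shift(after turn) [-0.01  0.02  0.  ]
```

The jaw stopped hard at y = 47.7 under 14 N, and the knob torque rose to 0.92 N m at its stop. I'll release, go up and move over the red carrier.

```bash
python3 -m handwheel '[[[-0.1,0,0],[0,0,0],100],[[0,0,0],[0,0,0],100],[[0,0,0],[0,0,0],100],[[0,-1,0],[0,0,0],100],[[0,-1,0],[0,0,0],100],[[0,-1,0],[0,0,0],100],[[0,-1,0],[0,0,0],100]]' 25; python3 -c "
from h import *
plan((492,283,200),-78)
from plant import ctrl;print(ctrl.read_state()['joint_pos'])"
```

```text
clock: 9.7
position: [542.5, 45.9, 212.1]
eef_rot: [-1.297, 1.061, -1.061]
force: [-0.1, 0.9, -0.7]
opening: 0.608
t 9.70 p [542.5  45.9 212.1] yaw -78.57 down [-0. -0. -1.] F [-0.1  0.9 -0.7] Mz 0.01 op 0.608
shift(before turn) [-8.08  0.4  -0.08]
turn [ 0.   -0.11  0.  ] shift(after turn) [-8.08  0.4  -0.  ]
[-0.6403182   0.18477427  0.53301382  1.75054306 -0.09882103  1.23333032
  0.11762595]
```

```bash
python3 -m handwheel '[[[-1,0.05,0],[0,0,0],100],[[-1,0.05,0],[0,0,0],100],[[-1,0.05,0],[0,0,0],100],[[-1,0.05,0],[0,0,0],100],[[-1,0.05,0],[0,0,0],100],[[-1,0.05,0],[0,0,0],100],[[-1,0.05,0],[0,0,0],100],[[-1,0.05,0],[0,0,0],100],[[-0.08,0,0],[0,0,0],100],[[0,0,0],[0,0,0],100]]'; python3 snap.py scene s2; python3 snap.py wrist w2; python3 -c "
import cv2,numpy as np
a=cv2.imread('pics/w2.png')[0:260];b=cv2.imread('pics/s2.png')[150:270,190:320]
a=cv2.resize(a,None,fx=1.1,fy=1.1,interpolation=cv2.INTER_CUBIC);b=cv2.resize(b,None,fx=2.3,fy=2.3,interpolation=cv2.INTER_CUBIC)
c=np.zeros((a.shape[0]+b.shape[0],a.shape[1],3),np.uint8);c[:a.shape[0]]=a;c[a.shape[0]:,:b.shape[1]]=b;print(c.shape);cv2.imwrite('pics/c2.png',c)"
```

```text
clock: 10.95
position: [494.8, 283.1, 199.1]
eef_rot: [-1.298, 1.061, -1.061]
force: [-0.8, 0.0, -0.7]
opening: 0.608
t 11.00 p [495.  282.6 199.2] yaw -78.61 down [ 0.    -0.001 -1.   ] F [ 0.3 -0.2  0.4] Mz 0.04 op 0.607
t 11.05 p [495.  282.6 199.3] yaw -78.63 down [ 0. -0. -1.] F [ 0.9 -0.3  0.3] Mz -0.05 op 0.609
(562, 563, 3)
```

View pics/c2.png

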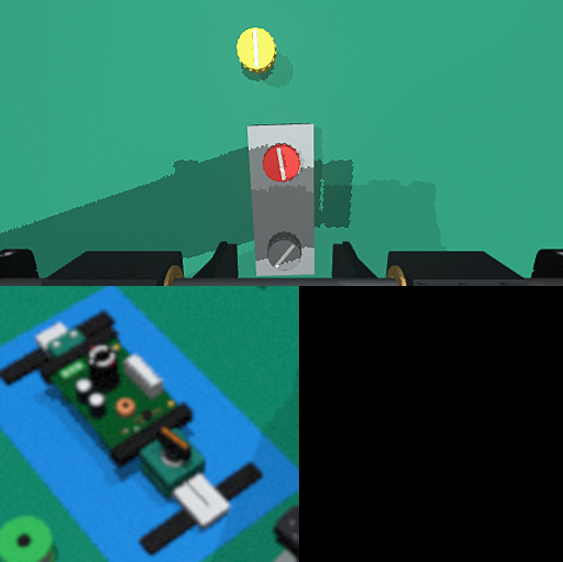

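The jaw is against the board. The knob's orange line now lies along the rail, from (163,428) to (187,448) in the composite. The red cap is at about (281,163) and is well lit. I'll refine it by segmentation.

Run:
```python
from h import *
np.set_printoptions(precision=1,suppress=True)
c=load("pics/w2.npz"); im=cv2.imread("pics/w2.png").astype(int)
b,g,r=im[...,0],im[...,1],im[...,2]
u0,v0=281/1.1,163/1.1
vv,uu=np.mgrid[:384,:512]; near=np.hypot(uu-u0,vv-v0)<24
red=near&(r>110)&(r>g+60)
hull=cv2.convexHull(np.argwhere(red)[:,::-1].astype(np.int32)); print("red minrect",cv2.minEnclosingCircle(hull.astype(np.float32)),red.sum())
core=np.hypot(uu-u0,vv-v0)<15
w=core&(g>130)&(b>110)
P=np.array([back(c,(u,v),82)[:2] for v,u in np.argwhere(w)]); m=P.mean(0); d=np.linalg.svd(P-m)[2][0]
print("line px",w.sum(),"centre",m,"angle",np.degrees(np.arctan2(d[1],d[0])), "len",np.ptp((P-m)@d))
print("pix centre",back(c,(u0,v0),82))
s=load("pics/s2.npz"); f=lambda x,y,z: back(s,(190+x/2.3,150+(y-286)/2.3),z)
k=f(187,448,89)-f(163,428,89); print("knob",f(175,438,89),"wing yaw",np.degrees(np.arctan2(k[1],k[0])),"rim",f(102,356,98))
plan((m[0],m[1],87),-78)
```

```text
red minrect ((255.2012939453125, 147.60389709472656), 17.4443359375) 815
line px 104 centre [484.9 322.4] angle -69.26596125573523 len 25.793465549097064
pix centre [484.9 322.9  82. ]
knob [542.2  49.1  89. ] wing yaw 101.42682342783375 rim [552.8 -88.5  98. ]
t 11.05 p [495.  282.6 199.3] yaw -78.63 down [ 0. -0. -1.] F [ 0.9 -0.3  0.3] Mz -0.05 op 0.609
shift(before turn) [-1.4  3.7 -0.1]
turn [-0.  -0.1  0. ] shift(after turn) [-1.4  3.7 -0.1]
```

The knob is tight, with a wing yaw of about −78.6°. The red carrier is at (484.9,322.6) with its line at −69°. I'll grasp it now.

```bash
python3 -m handwheel '[[[-0.7,0.6,-0.05],[0,0,0],100],[[-0.7,0.7,-0.04],[0,0,0],100],[[0,0.8,0],[0,0,0],100],[[0,0.7,0],[0,0,0],100],[[0,0.5,0],[0,0,0],100],[[0,0.4,0],[0,0,0],100],[[0,0,0],[0,0,0],100]]'; python3 -c "
from h import *
plan((484.9,322.5,87),-78)"
```

```text
clock: 11.92
position: [483.0, 324.7, 87.3]
eef_rot: [-1.299, 1.061, -1.06]
force: [0.3, 0.2, 0.1]
opening: 0.606
t 11.93 p [483.  324.7  87.3] yaw -78.51 down [-0.001 -0.001 -1.   ] F [0.3 0.2 0.1] Mz 0.03 op 0.606
shift(before turn) [0.08 0.01 0.05]
turn [ 0.01 -0.1   0.01] shift(after turn) [0.08 0.01 0.05]
```

```bash
python3 -m handwheel '[[[0.06,0,0.04],[0,0,0],100],[[0,0,0],[0,0,0],150],[[0,0,0],[0,0,0],255],[[0,0,0],[0,0,0],255],[[0,0,0],[0,0,0],255]]' 55; python3 -c "
from h import *
plan((484.9,322.5,87),-78)"; python3 -m handwheel '[[[0,-0.5,0],[0,0,0],255],[[0,-1,0],[0,0,0],255],[[0,-1,0],[0,0,0],255],[[0,-0.5,0],[0,0,0],255],[[0,0,0],[0,0,0],255]]'; python3 -c "
from h import *
plan((551.6,-87,165),-5.5)"
```

```text
clock: 12.55
position: [485.0, 323.3, 88.4]
eef_rot: [-1.297, 1.06, -1.06]
force: [0.0, -0.1, 1.7]
opening: 0.328
t 12.55 p [485.  323.3  88.4] yaw -78.51 down [ 0.  0. -1.] F [ 0.  -0.1  1.7] Mz -0.05 op 0.328
shift(before turn) [ 0.02  0.05 -0.01]
turn [-0.  -0.1 -0. ] shift(after turn) [ 0.02  0.05 -0.01]
clock: 13.18
position: [485.4, 323.5, 179.3]
eef_rot: [-1.295, 1.06, -1.06]
force: [-0.2, 0.2, -0.9]
opening: 0.331
t 13.18 p [485.4 323.5 179.3] yaw -78.52 down [ 0.001  0.002 -1.   ] F [-0.2  0.2 -0.9] Mz -0.03 op 0.331
shift(before turn) [13.85  0.46 -0.56]
turn [ -0.03 -14.6    0.  ] shift(after turn) [  3.51   0.48 -13.41]
```

```bash
python3 -m handwheel '[[[1,-0.1,0.09],[0,0,0],255],[[1,-0.1,0.09],[0,0,0],255],[[1,-0.1,0.09],[0,0,0],255],[[1,0,0.09],[0,0,0],255],[[1,0,0.09],[0,0,0],255],[[1,0,0.09],[0,0,0],255],[[1,0,0.09],[0,0,0],255],[[1,0,0.09],[0,0,0],255],[[1,0,0.09],[0,0,0],255],[[1,0,0.09],[0,0,0],255],[[1,0,0.09],[0,0,0],255],[[1,0,0.09],[0,0,0],255]]'; python3 -m handwheel '[[[1,0,0],[0,0,0],255],[[1,0,0],[0,-1,0],255],[[0.2,0,0],[0,-1,0],255],[[0,0,0],[0,-1,0],255],[[0,0,0],[0,-1,0],255],[[0,0,0],[0,-1,0],255],[[0,0,0],[0,-1,0],255],[[0,0,0],[0,-1,0],255],[[0,0,0],[0,-1,0],255],[[0,0,0],[0,-1,0],255],[[0,0,0],[0,-1,0],255],[[0,0,0],[0,-1,0],255]]';  python3 -c "
from h import *
plan((603,-90,188),-5.5)"
```

```text
clock: 14.68
position: [587.9, -24.1, 185.8]
eef_rot: [-1.299, 1.062, -1.059]
force: [-0.7, -0.8, -0.6]
opening: 0.333
clock: 16.18
position: [601.4, -87.6, 185.6]
eef_rot: [-1.547, 0.322, -0.318]
force: [-0.3, -0.3, -0.2]
opening: 0.332
t 16.18 p [601.4 -87.6 185.6] yaw -23.35 down [-0.002  0.    -1.   ] F [-0.3 -0.3 -0.2] Mz -0.06 op 0.332
shift(before turn) [ 0.08 -0.08 -0.05]
turn [ 0.01 -3.57 -0.03] shift(after turn) [ 0.06 -0.08 -0.07]
```

```bash
python3 -m handwheel '[[[0,0,0],[0,-1,0],255],[[0,0,0],[0,-1,0],255],[[0,0,0],[0,-1,0],255],[[0,0,0],[0,-0.57,0],255],[[0,0,0],[0,0,0],255]]'; python3 snap.py wrist w3 106 60 300 224 2.66
```

```text
clock: 16.8
position: [601.5, -87.6, 185.9]
eef_rot: [-1.569, 0.079, -0.076]
force: [-0.5, -0.0, -1.5]
opening: 0.33
t 16.85 p [601.6 -87.7 186.1] yaw -5.74 down [-0.002  0.    -1.   ] F [ 0.5 -1.  -0.7] Mz 0.04 op 0.328
```

View pics/w3_c.png

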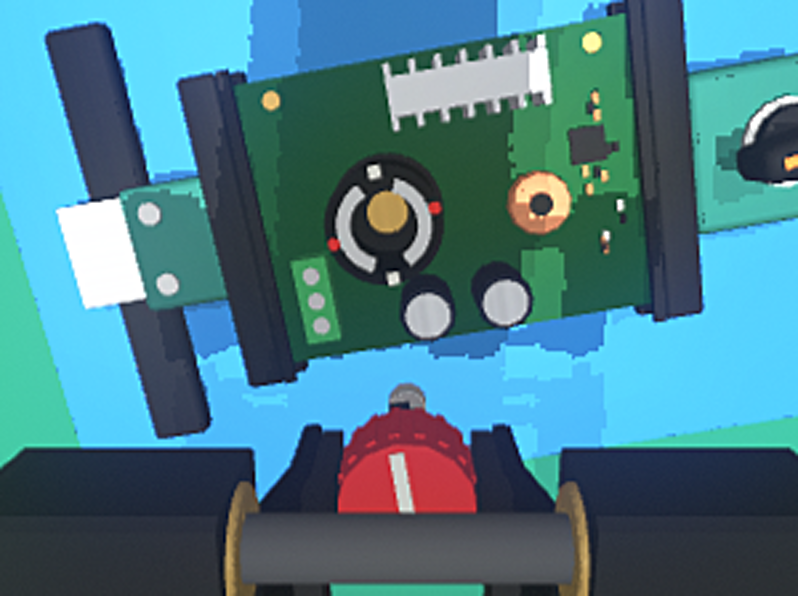

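The board now touches both jaws. The rim centre is at about (384,225) in the crop, from the midpoints of the ticks (374,171)/(393,278) and of the red dots (334,244)/(435,208). The cap's white line runs from (390,455) to (408,512).

Run:
```python
from h import *
np.set_printoptions(precision=1,suppress=True)
c=load("pics/w3.npz"); f=lambda x,y,z: back(c,(106+x/2.66,60+y/2.66),z)
ang=lambda d:np.degrees(np.arctan2(d[1],d[0]))
t1,t2,r1,r2=[f(*p,98) for p in[(374,171),(393,278),(435,208),(334,244)]]
print("rim",f(384,225,98),(t1+t2)/2,(r1+r2)/2,"tick r",np.linalg.norm(t1-t2)/2,"tick ang",ang(t2-t1),"dots r",np.linalg.norm(r1-r2)/2,ang(r1-r2))
e=[f(*p,48) for p in[(237,84),(625,13),(650,303),(300,362)]]
print("board",e,ang(e[1]-e[0])-90,ang(e[2]-e[3])-90)
l=f(408,512,180)-f(390,455,180);print("cap line",ang(l), "cap c x",f(407,512,180),"fuse end",f(406,395,112))
plan((0,0,0))
m=(t1+t2+r1+r2)/4
plan((m[0],m[1],186),-5)
```

```text
rim [553.5 -89.2  98. ] [553.6 -89.3  98. ] [553.8 -89.2  98. ] tick r 15.799968540853296 tick ang 3.9942382665225016 dots r 15.732890761369179 103.7847395172727
board [array([ 506.8, -136. ,   48. ]), array([497.4,  -3.9,  48. ]), array([597.3,   3.1,  48. ]), array([ 607. , -128.1,   48. ])] 4.039936058226758 4.2436970915827885
cap line 10.274649157453787 cap c x [603.4 -87.4 180. ] fuse end [601.6 -87.5 112. ]
t 16.85 p [601.6 -87.7 186.1] yaw -5.74 down [-0.  0. -1.] F [ 0.5 -1.  -0.7] Mz 0.04 op 0.328
shift(before turn) [-20.2   6.2   0.9]
t 16.85 p [601.6 -87.7 186.1] yaw -5.74 down [-0.  0. -1.] F [ 0.5 -1.  -0.7] Mz 0.04 op 0.328
shift(before turn) [-1.6  0.  -0.2]
turn [ 0.  -0.1 -0. ] shift(after turn) [-1.6  0.  -0.2]
```

Run:
```python
from h import *
c=load("pics/w3.npz"); im=cv2.imread("pics/w3.png").astype(int)
x0,x1,y0,y1=106+int(370/2.66),106+int(440/2.66),60+int(445/2.66),60+int(514/2.66)
print(im[y0:y1,x0:x1,1])
```

```text
[[ 54  47  45  44  42  43  41  44  53  55  58  55  54  54  53  54  49  50
   49  50  48  47  43  44  46  44]
 [ 46  42  42  43  43  50  54  61  62  60  58  57  58  61  61  62  60  61
   61  61  62  61  55  46  45  43]
 [ 43  41  44  51  60  61  60  58  51  46  43  43  46  52  57  58  58  59
   58  60  60  61  61  62  54  45]
 [ 50  53  60  60  62  59  51  57  72  88 134 167 147  64  54  57  56  56
   57  54  57  55  56  58  59  59]
 [ 60  57  59  58  57  54  44 165 210 207 209 217 199  72  48  55  57  56
   57  57  57  57  56  57  58  58]
 [ 58  58  56  57  58  54  42 132 218 215 211 214 225  77  46  55  55  56
   56  57  57  55  58  55  56  57]
 [ 58  56  58  57  58  54  44 119 215 211 207 209 225  98  48  53  56  56
   57  57  57  57  54  55  56  56]
 [ 57  56  57  58  57  55  45  81 216 211 207 209 223 134  56  54  55  57
   56  56  56  56  57  57  56  57]
 [ 57  57  56  55  57  55  48  39 216 213 207 208 219 138  54  51  55  57
   57  57  56  56  55  57  55  57]
 [ 56  56  56  56  56  55  50  33 222 215 207 208 216 174  64  48  55  57
   56  54  57  57  54  58  55  56]
 [ 54  56 
[... 1034 characters left out ...]
53  57  48
   55  55  55  55  56  55  56  54]
 [ 55  56  56  54  57  55  55  56  52  35 180 213 207 208 214 194  69  45
   55  55  56  55  55  55  55  55]
 [ 55  55  54  53  53  54  54  54  50  38 126 211 209 207 211 223  75  45
   53  54  54  56  56  55  55  54]
 [ 56  56  54  56  55  54  55  54  52  42 120 215 211 207 210 225  98  46
   51  54  54  55  55  55  55  55]
 [ 55  55  55  55  56  55  55  53  53  44  79 217 213 209 211 224 135  56
   50  55  56  55  54  56  54  54]
 [ 54  54  54  55  54  55  55  56  55  48  41 226 224 219 220 232 145  58
   51  54  54  55  53  53  54  54]
 [ 51  52  53  52  53  53  53  52  51  50  39 124 152 152 152 157 144  59
   50  51  54  52  54  52  51  52]]
```

Run:
```python
from h import *
c=load("pics/w3.npz"); im=cv2.imread("pics/w3.png").astype(float)
x0,y0=106+int(370/2.66),60+int(445/2.66)
P=[]
for r in range(5,24):
    w=np.clip(im[y0+r,x0+4:x0+20,1]-60,0,None); P.append(((w*np.arange(x0+4,x0+20)).sum()/w.sum(),y0+r))
Q=np.array([back(c,p,180) for p in P]); k=np.polyfit(Q[:,0],Q[:,1],1);print(np.degrees(np.arctan(k[0])),Q[0],Q[-1],"y at x=602",np.polyval(k,602))
```

```text
3.9759669376877174 [591.01400977 -88.48324001 180.        ] [601.87180505 -87.73387883 180.        ] y at x=602 -87.74618376670603
```

The cap line is at 3.98°, which matches the slots at 4.0°, so the carrier is ready to insert.

```bash
python3 -m handwheel '[[[-0.8,0,-0.1],[0,0,0],255],[[-0.79,0,-0.11],[0,0,0],255],[[0,0,0],[0,0,0],255],[[0,0,0],[0,0,0],255]]';  python3 -c "
from h import *
plan((553.6,-89.3,145),-5.7)"
```

```text
clock: 17.35
position: [554.4, -89.0, 187.1]
eef_rot: [-1.569, 0.078, -0.078]
force: [0.5, 0.1, 0.8]
opening: 0.33
t 17.35 p [554.4 -89.  187.1] yaw -5.68 down [ 0.  0. -1.] F [0.5 0.1 0.8] Mz 0.04 op 0.330
shift(before turn) [-0.03  1.4  -0.01]
turn [-0.  0.  0.] shift(after turn) [-0.03  1.4  -0.01]
```

```bash
python3 -m handwheel '[[[-0.02,0.4,0],[0,0,0],255],[[0,0.4,0],[0,0,0],255],[[0,0.4,0],[0,0,0],255],[[0,0.1,0],[0,0,0],255],[[0,0,0],[0,0,0],255]]'; python3 -m handwheel '[[[0,0.1,0],[0,0,0],255],[[0,0.1,0],[0,0,0],255],[[0,0,0],[0,0,0],255]]'; python3 -c "
from h import *
plan((553.6,-89.3,126),-5.7)"
```

```text
clock: 17.98
position: [553.3, -89.3, 148.0]
eef_rot: [-1.569, 0.078, -0.077]
force: [0.8, 0.8, -0.3]
opening: 0.328
clock: 18.35
position: [553.3, -89.2, 142.1]
eef_rot: [-1.569, 0.078, -0.077]
force: [-0.4, -0.3, -0.4]
opening: 0.331
t 18.35 p [553.3 -89.2 142.1] yaw -5.66 down [-0.  0. -1.] F [-0.4 -0.3 -0.4] Mz -0.00 op 0.331
shift(before turn) [ 0.01  0.54 -0.  ]
turn [-0.    0.01 -0.  ] shift(after turn) [ 0.01  0.54 -0.  ]
```

```bash
python3 -m handwheel '[[[0,0.1,0],[0,0,0],255],[[0,0.1,0],[0,0,0],255],[[0,0,0],[0,0,0],255]]'; python3 -m handwheel '[[[0,0.1,0],[0,0,0],255],[[0,0,0],[0,0,0],255]]';python3 -m handwheel '[[[0,0.1,0],[0,0,0],255],[[0,0,0],[0,0,0],255]]'
```

```text
clock: 18.73
position: [553.2, -89.2, 135.9]
eef_rot: [-1.569, 0.078, -0.077]
force: [-1.5, 0.2, -1.0]
opening: 0.332
clock: 18.98
position: [553.2, -89.2, 133.0]
eef_rot: [-1.569, 0.078, -0.077]
force: [-0.1, 0.2, -0.0]
opening: 0.334
clock: 19.23
position: [553.8, -89.3, 130.7]
eef_rot: [-1.569, 0.077, -0.078]
force: [-0.7, 0.4, 5.8]
opening: 0.334
```

```bash
python3 -m handwheel '[[[0,0.1,0],[0,0,0],255],[[0,0,0],[0,0,0],255]]'; python3 -m handwheel '[[[0,0.07,0],[0,0,0],255],[[0,0,0],[0,0,0],255]]';python3 -m handwheel '[[[0,0.05,0],[0,0,0],255],[[0,0,0],[0,0,0],255]]'
```

```text
clock: 19.48
position: [553.9, -89.4, 128.1]
eef_rot: [-1.569, 0.077, -0.079]
force: [-1.2, -0.2, 8.5]
opening: 0.334
clock: 19.73
position: [554.0, -89.4, 126.4]
eef_rot: [-1.569, 0.077, -0.079]
force: [-2.7, -0.1, 12.4]
opening: 0.333
clock: 19.98
position: [554.1, -89.4, 126.3]
eef_rot: [-1.569, 0.076, -0.08]
force: [-9.8, 1.4, 25.3]
opening: 0.33
```

It's flush at z = 126.3, with 25 N against the rim. I'll make the quarter turn while pressing.

```bash
python3 -m handwheel '[[[-0.01,0,0],[0,0.8,0],255],[[0,0,0],[0,0.8,0],255],[[0,0,0],[0,0.8,0],255],[[0,0,0],[0,0.8,0],255],[[0,0,0],[0,0.8,0],255],[[0,0,0],[0,0.8,0],255]]'; python3 -c "
from h import *
plan((553.5,-89.3,126),-85.7)"
```

```text
clock: 20.72
position: [554.1, -89.1, 126.3]
eef_rot: [-1.531, 0.405, -0.409]
force: [-8.3, 2.1, 24.8]
opening: 0.33
t 20.73 p [554.1 -89.1 126.3] yaw -29.79 down [ 0.003  0.001 -1.   ] F [-8.3  2.1 24.8] Mz 0.12 op 0.330
shift(before turn) [-0.02  0.01 -0.01]
turn [-3.000e-02  1.118e+01  1.000e-02] shift(after turn) [ 0.    0.01 -0.02]
```

```bash
python3 -m handwheel '[[[0,0,0],[0,0.8,0],255],[[0,0,0],[0,0.8,0],255],[[0,0,0],[0,0.8,0],255],[[0,0,0],[0,0.8,0],255],[[0,0,0],[0,0.8,0],255],[[0,0,0],[0,0.8,0],255],[[0,0,0],[0,0.8,0],255],[[0,0,0],[0,0.8,0],255],[[0,0,0],[0,0.8,0],255],[[0,0,0],[0,0.8,0],255],[[0,0,0],[0,0.8,0],255],[[0,0,0],[0,0.8,0],255]]'; python3 -c "
from h import *
plan((553.5,-89.3,126),-85.7)"
```

```text
clock: 22.22
position: [554.5, -88.9, 126.2]
eef_rot: [-1.299, 1.048, -1.052]
force: [-5.5, 3.1, 24.7]
opening: 0.331
t 22.23 p [554.5 -88.9 126.2] yaw -77.77 down [ 0.003  0.001 -1.   ] F [-5.5  3.1 24.7] Mz 0.10 op 0.331
shift(before turn) [ 0.01  0.01 -0.04]
turn [-0.04  1.59 -0.01] shift(after turn) [ 0.01  0.01 -0.03]
```

```bash
python3 -m handwheel '[[[0,0,0],[0,0.8,0],255],[[0,0,0],[0,0.6,0],255],[[0,0,0],[0,0.3,0],255],[[0,0,0],[0,0,0],255]]'; python3 -c "
from h import *
plan((553.5,-89.3,126),-85.7)"; python3 -m handwheel '[[[0,0,0],[0,0.4,0],255],[[0,0,0],[0,0,0],255]]'; python3 -c "
from h import *
plan((553.5,-89.3,126),-85.7)"
```

```text
clock: 22.72
position: [554.0, -89.1, 126.2]
eef_rot: [-1.237, 1.158, -1.16]
force: [-9.1, 2.5, 26.0]
opening: 0.333
t 22.73 p [554.  -89.1 126.2] yaw -86.16 down [ 0.002  0.001 -1.   ] F [-9.1  2.5 26. ] Mz 0.21 op 0.333
shift(before turn) [ 0.01  0.01 -0.02]
turn [-0.03 -0.09 -0.01] shift(after turn) [ 0.01  0.01 -0.02]
clock: 22.98
position: [553.9, -89.1, 126.2]
eef_rot: [-1.222, 1.185, -1.186]
force: [-10.3, 1.9, 26.6]
opening: 0.332
t 22.98 p [553.9 -89.1 126.2] yaw -88.17 down [ 0.002  0.001 -1.   ] F [-10.3   1.9  26.6] Mz 0.23 op 0.332
shift(before turn) [ 0.01  0.01 -0.01]
turn [-0.02 -0.49 -0.01] shift(after turn) [ 0.01  0.01 -0.01]
```

```bash
for k in 1 2; do python3 -m handwheel '[[[0,0,0],[0,0.5,0],255],[[0,0,0],[0,0,0],255]]' 60 | tail -3; python3 -c "
from h import *
plan(None)"; done; python3 snap.py wrist w4
```

```text
eef_rot: [-1.201, 1.218, -1.218]
force: [-11.1, 2.6, 28.8]
opening: 0.333
t 23.23 p [553.6 -89.2 126.2] yaw -90.68 down [ 0.001  0.001 -1.   ] F [-11.1   2.6  28.8] Mz 0.18 op 0.333
eef_rot: [-1.181, 1.25, -1.249]
force: [-12.9, 1.5, 30.1]
opening: 0.33
t 23.48 p [553.5 -89.1 126.2] yaw -93.17 down [ 0.001  0.001 -1.   ] F [-12.9   1.5  30.1] Mz 0.37 op 0.330
t 23.52 p [553.5 -89.2 126.2] yaw -93.15 down [ 0.001  0.001 -1.   ] F [-13.    2.1  29.5] Mz 0.33 op 0.328
```

```bash
python3 -c "
import cv2
im=cv2.imread('pics/w4.png');cv2.imwrite('pics/w4_c.png',cv2.resize(im[130:270,190:340],None,fx=4,fy=4,interpolation=cv2.INTER_CUBIC))"
```

```text
(no output)
```

View pics/w4_c.png

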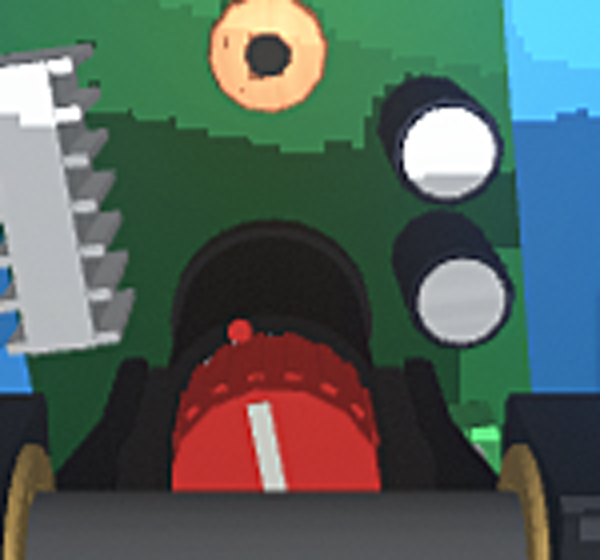

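The picture shows the cap seated flush on the rim, with its white line pointing from (273,490) to (260,403), towards the red dot at (239,330). I'll fit the line's angle.

Run:
```python
from h import *
c=load("pics/w4.npz"); im=cv2.imread("pics/w4.png").astype(float)
P=[]
for v in range(130+412//4,130+484//4):
    x=np.arange(190+238//4,190+298//4); w=np.clip(im[v,x,1]-110,0,None); P.append(((w*x).sum()/w.sum(),v))
Q=np.array([back(c,p,120) for p in P]); k=np.polyfit(Q[:,1],Q[:,0],1); print("line yaw",90-np.degrees(np.arctan(k[0])),Q[0],Q[-1])
d=back(c,(190+239/4,130+330/4),98); print("dot",d,"angle from rim", np.degrees(np.arctan2(d[1]+89.2,d[0]-553.6)))
```

```text
line yaw 97.42835151399353 [552.58771406 -78.49631424 120.        ] [554.04880258 -88.76788569 120.        ]
dot [549.7436553  -74.63170348  98.        ] angle from rim 104.82659358281033
```

```bash
python3 -m handwheel '[[[0,-0.02,-0.03],[0,0.3,0],255],[[0,0,0],[0,0.3,0],255],[[0,0,0],[0,0,0],255]]' 60 | tail -3; python3 snap.py wrist w5;  python3 - <<'E'
from h import *
for n in("w4","w5"):
    c=load(f"pics/{n}.npz"); im=cv2.imread(f"pics/{n}.png").astype(float)
    P=[]
    for v in range(234,251):
        x=np.arange(245,268); w=np.clip(im[v,x,1]-110,0,None); P.append(((w*x).sum()/w.sum(),v))
    Q=np.array([back(c,p,120) for p in P]); k=np.polyfit(Q[:,1],Q[:,0],1); M=cv2.Rodrigues(c[1])[0]
    print(n,"line yaw",90-np.degrees(np.arctan(k[0])),"img slope",np.degrees(np.arctan(np.polyfit(*np.array(P).T[::-1],1)[0])),Q[0],Q[-1], "cam pos",-M.T@c[2])
E
```

```text
eef_rot: [-1.154, 1.286, -1.288]
force: [-6.9, 1.7, 20.2]
opening: 0.329
t 23.95 p [553.1 -89.1 126.3] yaw -96.13 down [ 0.002  0.001 -1.   ] F [-6.4  0.9 20.5] Mz 0.51 op 0.333
w4 line yaw 97.21768146335124 img slope 11.48482018068972 [552.88258445 -79.10228146 120.        ] [554.04880258 -88.76788569 120.        ] cam pos [558.40288796 -14.00114137 263.66372578]
w5 line yaw 94.4490757145384 img slope 11.702181530233828 [552.94324658 -79.03365959 120.        ] [553.71586797 -88.76704336 120.        ] cam pos [561.76563432 -14.18572547 263.70131883]
```

```bash
python3 -c "
import cv2
im=cv2.imread('pics/w5.png');cv2.imwrite('pics/w5_c.png',cv2.resize(im[20:262,120:420],None,fx=2.6,fy=2.4,interpolation=cv2.INTER_CUBIC))"
```

```text
(no output)
```

View pics/w5_c.png

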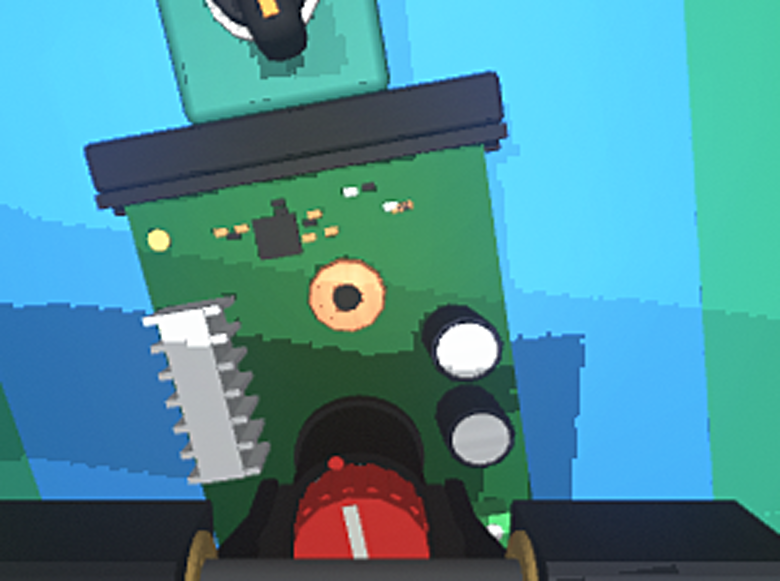

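The board edges run from (128,210) to (205,490) and from (485,148) to (528,490), and the dot is at (336,463). I'll check whether the board has turned.

Run:
```python
from h import *
c=load("pics/w5.npz"); f=lambda x,y,z: back(c,(120+x/2.6,20+y/2.4),z)
ang=lambda d:np.degrees(np.arctan2(d[1],d[0]))
print("R edge",ang(f(485,148,48)-f(528,490,48))-90,"L",ang(f(128,210,48)-f(150,300,48))-90,"lip",ang(f(504,128,52)-f(98,207,52)))
d=f(336,463,98);print("dot",d,ang(d-np.array([553.6,-89.2,98])))
print("cap line",ang(f(347,507,120)-f(360,557,120)),f(347,507,120),f(360,557,120))
print("cap left/right edges",f(295,540,120),f(428,540,120))
```

```text
R edge 3.4754405085678144 L 2.366528886735125 lip 5.090358724896655
dot [549.82560303 -74.66001502  98.        ] 104.55207088567816
cap line 96.07842137289983 [552.46458994 -77.35537333 120.        ] [553.81732676 -90.05852704 120.        ]
cap left/right edges [540.637957   -84.29603447 120.        ] [568.55439221 -87.32879359 120.        ]
```

The board hasn't moved, but the cap has followed the gripper about 8° past the nominal 80°, so the stop is giving. I'll turn back until the lugs just rest on it, staying pressed down.

```bash
python3 -m handwheel '[[[0,0.01,0],[0,-0.5,0],255],[[0,0,0],[0,-0.5,0],255],[[0,0,0],[0,-0.5,0],255],[[0,0,0],[0,0,0],255],[[0,0,0],[0,0,0],255]]' 60 | tail -3; python3 snap.py wrist w6;  python3 - <<'E'
from h import *
for n in("w6",):
    c=load(f"pics/{n}.npz"); im=cv2.imread(f"pics/{n}.png").astype(float)
    P=[]
    for v in range(234,251):
        x=np.arange(245,268); w=np.clip(im[v,x,1]-110,0,None); P.append(((w*x).sum()/w.sum(),v))
    Q=np.array([back(c,p,120) for p in P]); k=np.polyfit(Q[:,1],Q[:,0],1)
    print(n,"line yaw",90-np.degrees(np.arctan(k[0])),"img slope",np.degrees(np.arctan(np.polyfit(*np.array(P).T[::-1],1)[0])))
E
```

```text
eef_rot: [-1.218, 1.191, -1.192]
force: [-7.0, 2.0, 23.0]
opening: 0.331
t 24.62 p [553.1 -89.2 126.3] yaw -88.66 down [ 0.002  0.001 -1.   ] F [-7.   1.4 23.2] Mz 0.10 op 0.327
w6 line yaw 101.15632846662847 img slope 10.859485475777898
```

```bash
python3 -m handwheel '[[[0,0,0],[0,0,0],255],[[0,0,0],[0,0,0],255],[[0,0,0],[0,0,0],255],[[0,0,0],[0,0,0],255],[[0,0,0],[0,0,0],255],[[0,0,0],[0,0,0],255],[[0,0,0],[0,0,0],255],[[0,0,0],[0,0,0],255]]' 60 | tail -3; python3 snap.py scene s7; python3 -c "
import cv2
cv2.imwrite('pics/s7_c.png',cv2.resize(cv2.imread('pics/s7.png')[140:320,160:400],None,fx=3.3,fy=3.3,interpolation=cv2.INTER_CUBIC))"
```

```text
eef_rot: [-1.218, 1.191, -1.192]
force: [-7.3, 0.8, 22.9]
opening: 0.33
t 25.68 p [553.1 -89.1 126.2] yaw -88.66 down [ 0.002  0.001 -1.   ] F [-7.4  1.3 22.6] Mz 0.08 op 0.330
```

View pics/s7_c.png

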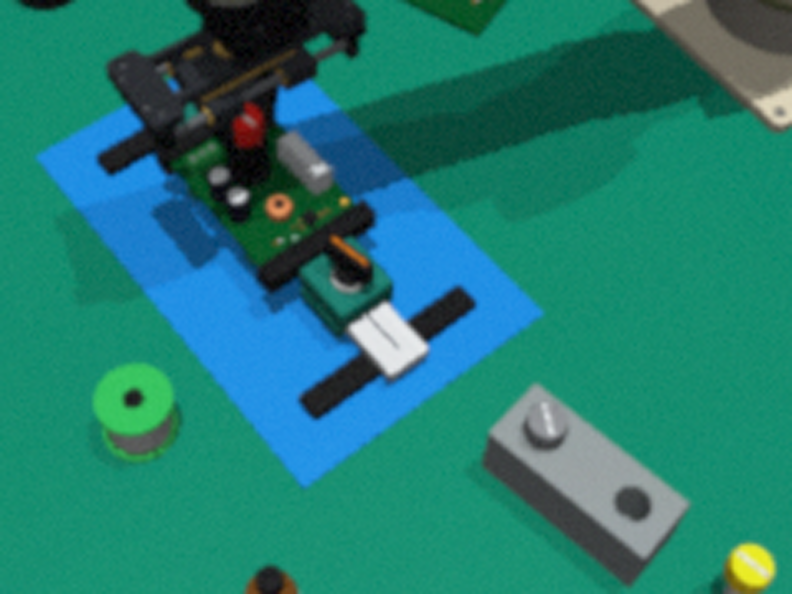

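The scene shows the jaw closed on the board, the knob turned along the rail, and the red cap held in the fuse holder at (248,125). The grey carrier, spool and flux bottle are where they started. The hold is steady, so I'm handing in.

```bash
python3 -c "
from plant import ctrl
print(ctrl.sign_off())"
```

```text
the job is handed in; nothing more can be done
None
```

The board is clamped, and the red carrier is fitted, turned to its stop and still held pressed flush. I handed the job in at about 25.7 s of the 56 s allowed.

- **Clamp:** I slid the jaw about 39 mm until it stopped hard under roughly 14 N. I then turned the knob clockwise about 80°, where the torque rose to 0.92 N m at its stop. After release the wing stood at about -78.6°, so it had not visibly sprung back.
- **Fuse carrier:** It went into the slots with only the spring's force and sat flush with the tool at z ≈ 126.2 mm. It is now turned about 83° by the line on the cap. In the last readings the tool held it down with about 23 N, steady over 1 s, with a small remaining clockwise torque of about 0.1 N m.
- **Last checks:** The final scene view showed the grey carrier, spool, flux bottle and yellow look-alike where they started. The tip cleaner was outside that crop, and the arm never went near it.
- **Disagreement:** There was no sharp torque rise at 80°. The cap followed the gripper to about 90° as the torque climbed gradually to 0.5 N m, while the board stayed still. I took this as a stop that gives and turned back to about 83°. That final angle, and the cap being at its stop, rest on the image measurement (good to about 3°) and the remaining torque.

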